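# Stand the filling funnel in the jar collar

### The job

Take the larger of the two steel funnels off its wire rack and stand it upright in the flared collar on the jar of the filling plate, its cone fully home in the collar and the open top upwards. Lower it in by hand rather than dropping it, then let go, and leave the smaller funnel alone on its rack.

Things in the scene. Friction and masses are not known exactly. Their poses are not given: they have to be found in the camera images.
- funnel: Larger plain steel funnel, 115 mm long, 0.15-0.3 kg. Origin: centre of the spout's lower end; z runs up its axis to the open top. Heights along z: spout, diameter 18-20 mm, to 25; cone to diameter 56 mm at 65; straight open hopper, 56 mm outside, to 115. Grasp across the hopper at about 92. Starts leaning 30 degrees from vertical, top uppermost and towards the robot (up to 0.4 rad either side of -x).
- rack: Fixed wire rack under the larger funnel; origin at the centre of its base (150 x 80 mm). The spout stands on a ledge 30 mm up; the hopper lies on two sloping wires under its lower side, 36 mm over their outsides, ending 8 mm short of the hopper's top, so its left and right flanks (square to the lean) are free for fingers. Both racks and the filling plate change places.
- seat (a point): Centre of the mouth of the fixed white collar, 125 mm up, axis vertical. Collar 57 mm outside; inside a cone from 49 mm diameter at the mouth to 25 mm, 26 mm lower, matching the funnel's cone; open below. It sits in an open amber jar (74 mm diameter) clamped on a 130 mm square metal plate. Fully home, the funnel's origin is about 56 mm below this point and its hopper begins 9 mm above it.
- small_funnel: Smaller funnel of the same steel and form, 85 mm long, hopper 38 mm diameter, leaning 30 degrees on a second, like rack; origin at the spout's lower end, z towards its open top. To be left where it is.
There are look-alikes about, which are no part of the job. What is shaped like the part that bears seat but purple is not meant.

How it is judged:
By the outcome, as a careful person would: the job done as asked, in the order asked, and still so for the second after the job is handed in, with the robot touching nothing.
It also fails if it takes over 37 s, if anything falls off the work surface, if the arm or the gripper's body presses on something with over 40 N, if the wrist force passes 120 N, or if a joint passes its speed limit or range.

### The arm

A 6-joint arm with a two-finger parallel gripper is mounted at the origin on the work surface. World frame = base frame: x ahead of the robot, y to its left, z up, the work surface at z = 0. Lengths are in m, angles in rad, forces in N, time in s.
With the tool pointing down it reaches from about 0.4 to 0.825 m from the base axis. Payload 7 kg.
Tool frame: the origin (TCP) lies between the finger pads; the fingertips stand 8 mm ahead of it and the grasp point (between the pads) lies 11 mm behind it (arm.finger_overhang is the distance from the TCP to the fingertips, in m); z points along the fingers, y is the line along which they close (so a half turn about z gives the same grasp; the last joint's range is limited). The gripper opens to 88 mm and grips with 3 to 60 N. Pads are 19 mm wide; open, the fingers measure 130 mm over their backs; the gripper's body (78 mm by 193 mm) begins 47 mm behind the grasp point.
Start: joints at [-0.853, 0.359, 0.012, 0, -1.224, -0.288], TCP at [0.281, -0.614, 0.235] pointing down, gripper open.
Joint ranges: [-3.07, 3.07], [-1.43, 2.12], [-1.02, 1.25], [-3.03, 1.67], [-3.05, -0], [-3.03, 3.03]. Speed limits (rad/s): [2.39, 2.39, 3.01, 3.14, 3.14, 3.14].

### API

Orientations are given as [roll, pitch, yaw] about the fixed x, y, z axes, in that order (R = Rz(yaw) Ry(pitch) Rx(roll)).
In Python, from station import arm gives the robot as it stands.
- The arm moves only by the tool move_arm, never from a script. Its argument "rows" is text: rows parted by semicolons, each of 7 numbers parted by spaces: the turn, a rotation vector about the tool's x, y, z in degrees, then the shift along the tool's x, y, z in m, then the finger opening in m, from 0 to 0.0876. A call has 1 to 8 rows; each row shifts and turns the commanded pose from where the row before left it, along the tool's axes as they then stand; what a row does not reach is not made up. A row lasts 1/8 s, in which the tool goes at most 62.5 mm and 10.7 degrees, less where a joint would pass 70% of its speed; a pose out of reach is approached as far as the arm can. A call is refused whole if a number of a shift passes 0.0625 or a number of a turn 10.7, either way. A call with a gripper value outside its range is refused whole. The fingers move at their own pace and stop on an object; "squeeze" is the grip in N (left out, the last holds). Time passes only in rows, so rows that do not move let the fingers close. It gives the time, the measured TCP pose, the force, the opening and the grip force at its end, in the units of the state.
- arm.get_state(): the state, without advancing time (a new reading comes with each control period).
- arm.grab_frame(name): name is "scene" or "top"; returns (picture, depth): 420x560x3 uint8, blue, green, red; 420x560 float32, m along the optical axis (not along the pixel's ray), 0 where there is no reading.
- arm.camera_model(name): a dict with "mtx" (3x3 intrinsics, pixels), "camera_from_world" (4x4, takes a point from world to camera coordinates). Camera axes: x right, y down, z forward; pixel columns grow to the right and rows downward; lengths in m; the calibration is good to about 2 mm. A picture is of the moment at which its call begins. camera_model takes no time and is no camera call.
- arm.job_done(): hands the job in; it is judged then, once.
The state is a dict: "t": time; "q": joint angles; "qd": joint speeds; "joint_efforts": joint torques, N m; "eef_pos": TCP position; "ee_rot": TCP orientation; "force": force on the tool from outside, world axes, zero at the start; "moment": the same for the moment, N m; "width": finger opening in m; "gripper_force": force on a finger pad.
Only numpy, scipy, OpenCV 4.12 (cv2) and the standard library are available. Lean on these libraries where they do the work, as an engineer would, in place of code of your own. Each camera call takes 0.05 s, during which the arm holds its last target. There are 200 camera calls.

## Working session

There is one attempt and no reset: what is moved stays moved. The work goes in short steps, Python scripts to look and compute and a tool call to move; the robot and the scene stay as the last step left them, time stands still between calls to the robot, and variables do not carry over. Pictures are saved under pics/ and viewed, at most 12 in all, crops included, and the job is handed in when it is done.

Besides the shell and the picture viewer there is one more tool, called after "Request:" as name(argument=value, ...) on one line, values as JSON. move_arm: Moves the arm, as the interface text tells. Its arguments: {"type":"object","properties":{"rows":{"type":"string"},"squeeze":{"type":"number"}},"required":["rows"]}

```bash
mkdir -p pics; ls; python3 - <<'E'
from station import arm
import cv2,numpy as np
for n in("scene","top"):
    p,d=arm.grab_frame(n); cv2.imwrite(f"pics/{n}0.png",p); np.savez(f"{n}0.npz",p=p,d=d)
    m=arm.camera_model(n); print(n,m["mtx"].tolist(),np.linalg.inv(m["camera_from_world"]).round(3).tolist())
print(arm.get_state(), arm.finger_overhang)
E
```

```text
pics
scene [[415.37499255898786, 0.0, 276.7540789474288], [0.0, 415.37499255898786, 209.6297892417969], [0.0, 0.0, 1.0]] [[-0.488, 0.53, -0.694, 1.122], [0.873, 0.307, -0.38, 0.411], [0.012, -0.791, -0.612, 0.743], [0.0, 0.0, 0.0, 1.0]]
top [[422.3635388419829, 0.0, 287.79436191522], [0.0, 422.3635388419829, 210.62304132620827], [0.0, 0.0, 1.0]] [[0.025, -0.998, 0.057, 0.34], [-1.0, -0.024, 0.021, -0.001], [-0.019, -0.057, -0.998, 0.956], [0.0, 0.0, 0.0, 1.0]]
{'t': 0.1, 'q': array([-8.52927627e-01,  3.59293260e-01,  1.11522163e-02, -2.78334466e-04,
       -1.22407547e+00, -2.88100582e-01]), 'qd': array([-5.30125730e-05, -1.11209974e-03,  3.72303908e-03,  1.14691394e-03,
        5.58542369e-04, -2.30623129e-04]), 'joint_efforts': array([ 6.18360718e-04, -5.84162486e+01,  2.93752670e+01,  7.01551527e+00,
        1.01989068e-02, -3.63406184e-05]), 'eef_pos': array([ 0.28104324, -0.6132552 ,  0.23373678]), 'ee_rot': array([ 3.14015665e+00, -1.52670455e-04, -2.71191919e+00]), 'force': array([ 0.34393806, -0.2645468 ,  0.15865038]), 'moment': array([-0.03077157,  0.06946923,  0.00772543]), 'gripper_force': 0.0, 'width': 0.08756812313858377} 0.008
```

View pics/scene0.png

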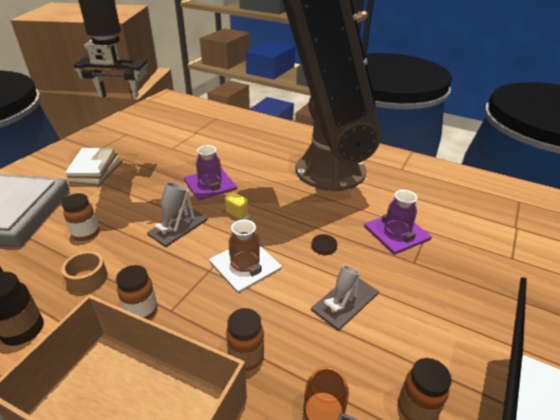

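View pics/top0.png

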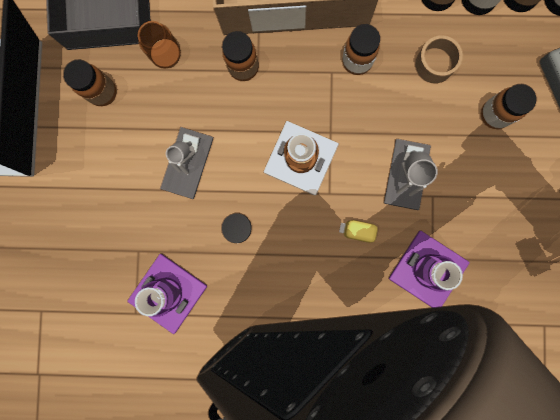

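Candidates: 
- **Funnels:** the larger one is at scene (175,207) / top (421,173). The smaller one is at scene (346,287) / top (178,152) and is not to be touched.
- **Collars:** the one on the white plate is at scene (244,230) / top (301,150), and is the one wanted. The purple-plate look-alikes are at top (150,300) and (446,275).

Next I'll measure the larger funnel and the white-plate collar, and check the choice in one close crop.

```bash
cat > h.py <<'E'
import numpy as np,cv2
from scipy.optimize import least_squares
from station import arm
def cloud(n,d):
    m=arm.camera_model(n); K=m["mtx"]; T=np.linalg.inv(m["camera_from_world"])
    v,u=np.mgrid[:420,:560]; P=np.stack([(u-K[0,2])/K[0,0]*d,(v-K[1,2])/K[1,1]*d,d],-1)
    W=P@T[:3,:3].T+T[:3,3]; W[d<=0]=np.nan; return W
prof=np.array([[0,9.5],[25,10],[65,28],[115,28]])/1000
def surf(r,z):
    q=np.stack([r,z],-1); D=[]
    for (z0,r0),(z1,r1) in zip(prof[:-1],prof[1:]):
        a=np.array([r0,z0]);b=np.array([r1,z1])-a
        t=np.clip((q-a)@b/(b@b),0,1); D.append(np.linalg.norm(q-a-t[...,None]*b,axis=-1))
    return np.min(D,0)
def axis(psi,lean=np.pi/6): return np.array([np.cos(psi)*np.sin(lean),np.sin(psi)*np.sin(lean),np.cos(lean)])
E
python3 - <<'E'
from h import *
W={}
for n in("scene","top"):
    z=np.load(n+"0.npz"); W[n]=cloud(n,z["d"])
for n,uv in dict(scene=[(175,190),(172,210),(244,230),(190,240)],top=[(421,173),(408,173),(435,173),(301,137),(301,165),(395,195)]).items():
    for u,v in uv: print(n,u,v,W[n][v,u].round(3))
# collar
for n,(u,v) in dict(scene=(244,230),top=(301,150)).items():
    p=np.load(n+"0.npz")["p"].astype(int); w=W[n][v-35:v+35,u-35:u+35].reshape(-1,3); c=p[v-35:v+35,u-35:u+35].reshape(-1,3)
    k=(w[:,2]>.119)&(w[:,2]<.135); q=w[k]
    if len(q)>5:
        x0=q[:,:2].mean(0)
        (c2,rr)=cv2.minEnclosingCircle(q[:,:2].astype(np.float32)); print(n,"collar",len(q),x0.round(4),np.round(c2,4),rr,np.median(q[:,2]))
z=np.load("scene0.npz")["p"]; a=cv2.resize(z[170:290,140:280],None,fx=4,fy=4,interpolation=cv2.INTER_CUBIC)
z=np.load("top0.npz")["p"]; b=cv2.resize(z[120:220,380:450],None,fx=3.4,fy=4.8,interpolation=cv2.INTER_CUBIC)
cv2.imwrite("pics/crop.png",np.hstack([a,b[:480]]))
E
```

```text
scene 175 190 [ 0.492 -0.23   0.135]
scene 172 210 [ 0.511 -0.233  0.082]
scene 244 230 [ 0.505 -0.015  0.104]
scene 190 240 [ 0.511 -0.186 -0.001]
top 421 173 [ 0.476 -0.259  0.072]
top 408 173 [ 0.467 -0.218  0.125]
top 435 173 [ 0.468 -0.27   0.127]
top 301 137 [ 0.536 -0.006  0.118]
top 301 165 [ 0.483 -0.007  0.095]
top 395 195 [ 0.434 -0.22   0.009]
scene collar 150 [ 0.5151 -0.0116] [ 0.5174 -0.0101] 0.028604546561837196 0.12305314306021825
top collar 247 [ 0.517  -0.0063] [ 0.5152 -0.0063] 0.028041554614901543 0.12405065126691117
```

View pics/crop.png

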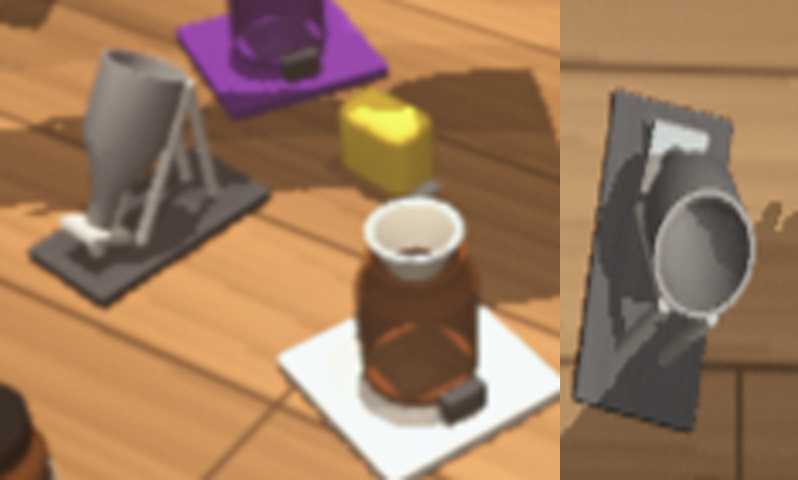

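The crop shows the larger funnel leaning on its rack (left, hopper rim at crop (140,60)) and the cream collar in the amber jar on the white plate (crop (415,225)). Both match the description. Next I fit the funnel's pose.

```bash
python3 - <<'E'
from h import *
def run(ns):
    Q=[]
    for n in ns:
        w=cloud(n,np.load(n+"0.npz")["d"]).reshape(-1,3)
        c=np.array([.49,-.23]); k=(np.linalg.norm(w[:,:2]-c,axis=1)<.08)&(w[:,2]>.045)&(w[:,2]<.16); Q.append(w[k])
    Q=np.vstack(Q)
    def f(x):
        a=axis(x[3]); d=Q-x[:3]; z=d@a; r=np.linalg.norm(d-z[:,None]*a,axis=1); return surf(r,z)/.002
    best=min((least_squares(f,[.52,-.235,.035,s],loss="soft_l1") for s in(2.8,3.14,3.5)),key=lambda s:s.cost)
    r=f(best.x)*2; print(ns,len(Q),best.x.round(4),"med mm",np.median(r).round(2),"in<3mm",np.mean(r<3).round(2)); return best.x
x=[run(n) for n in(("scene",),("top",),("scene","top"))]
for n in("scene","top"):
    q=cloud(n,np.load(n+"0.npz")["d"]).reshape(-1,3); k=(np.hypot(q[:,0]-.516,q[:,1]+.008)<.04)&(q[:,2]>.1205)&(q[:,2]<.13); q=q[k]
    # ring 24.5..28.5
    g=lambda c:np.maximum(np.abs(np.hypot(q[:,0]-c[0],q[:,1]-c[1])-.0265)-.002,0)/.001
    s=least_squares(g,[.516,-.008],loss="soft_l1"); print(n,s.x.round(4),len(q),np.median(q[:,2]))
E
```

```text
('scene',) 827 [ 0.5256 -0.2579  0.0279  2.9331] med mm 1.52 in<3mm 0.79
('top',) 988 [ 0.5227 -0.2514  0.034   2.9796] med mm 1.34 in<3mm 0.84
('scene', 'top') 1815 [ 0.5234 -0.2527  0.0333  2.9829] med mm 1.82 in<3mm 0.75
scene [ 0.5183 -0.0088] 126 0.1234694125165891
top [ 0.5144 -0.0059] 221 0.12426572752542453
```

```bash
cat >> h.py <<'E'
from scipy.spatial.transform import Rotation as Ro
def pose():
    s=arm.get_state(); return np.array(s["eef_pos"]),Ro.from_euler("xyz",s["ee_rot"])
def togo(p,R):
    P,C=pose(); rv=(C.inv()*R).as_rotvec(degrees=True)
    print("turn",rv.round(2),"shift(now axes)",(C.inv().apply(p-P)*1e3).round(1),"shift(goal axes)",(R.inv().apply(p-P)*1e3).round(1),"mm; t",arm.get_state()["t"])
def tool(psi,lean=np.pi/6):
    z=-axis(psi,lean); y=np.array([np.sin(psi),-np.cos(psi),0]); return Ro.from_matrix(np.stack([np.cross(y,z),y,z],1))
O=np.array([.523,-.2525,.0335]); PSI=2.975
E
python3 - <<'E'
from h import *
a=axis(PSI); p=O+.181*a; print(p); togo(p,tool(PSI))
E
```

```text
[ 0.43375293 -0.23749301  0.1902506 ]
turn [  9.02 -29.13  33.35] shift(now axes) [-295.4  277.9   43.8] shift(goal axes) [-54.7 395.9  81.8] mm; t 0.1
```

Request:
move_arm(rows="0 0 0 -0.040 0.037 0 0.0876;0 0 0 -0.040 0.037 0 0.0876;0 0 0 -0.040 0.037 0 0.0876;0 0 0 -0.040 0.037 0 0.0876;0 0 0 -0.040 0.037 0 0.0876;0 0 0 -0.040 0.037 0 0.0876;0 0 0 -0.040 0.037 0 0.0876;0 0 0 -0.015 0.019 0 0.0876")

```text
t: 1.1
eef_pos: [0.4342, -0.2357, 0.2345]
ee_rot: [3.141, 0.0, -2.71]
force: [0.6, -0.0, 1.2]
width: 0.0875
gripper_force: 0.0
```

Request:
move_arm(rows="1.8 -5.8 6.7 0 0 0 0.0876;1.8 -5.8 6.7 0 0 0 0.0876;1.8 -5.8 6.7 0 0 0 0.0876;1.8 -5.8 6.7 0 0 0 0.0876;1.8 -5.8 6.7 0 0 0 0.0876;0 0 0 0 0 0 0.0876")

```text
t: 1.85
eef_pos: [0.4303, -0.2374, 0.2326]
ee_rot: [-3.142, 0.52, 2.972]
force: [-0.9, -0.3, 0.7]
width: 0.0874
gripper_force: 0.0
```

```bash
python3 - <<'E'
from h import *
a=axis(PSI); p=O+.181*a; togo(p,tool(PSI)); print(pose()[0])
p,d=arm.grab_frame("scene"); cv2.imwrite("pics/s1.png",p)
E
```

```text
turn [-0.09 -0.18 -0.16] shift(now axes) [18.1  0.4 38.4] shift(goal axes) [18.2  0.4 38.3] mm; t 1.85
[ 0.43031135 -0.23735065  0.23255797]
```

View pics/s1.png

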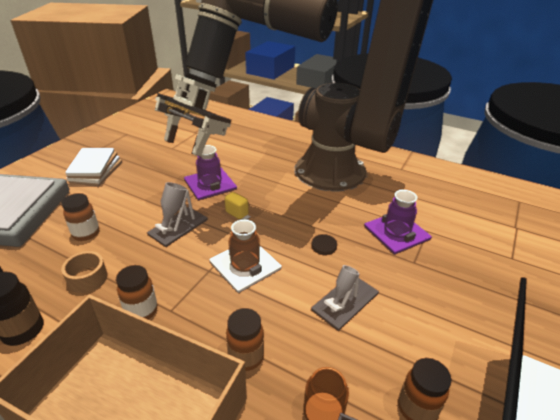

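The tilted gripper, at (200,125), points at the funnel at (175,205) from above. I'll line it up and descend along the funnel's axis.

Request:
move_arm(rows="0 0 0 0.018 0 0 0.0876;0 0 0 0 0 0.038 0.0876;0 0 0 0 0 0.030 0.0876;0 0 0 0 0 0 0.0876")

```text
t: 2.4
eef_pos: [0.4519, -0.2415, 0.1647]
ee_rot: [-3.139, 0.517, 2.975]
force: [-0.5, 0.7, -0.0]
width: 0.0876
gripper_force: 0.0
```

```bash
python3 - <<'E'
from h import *
a=axis(PSI); p=O+.081*a; togo(p,tool(PSI))
q,d=arm.grab_frame("scene"); t,d=arm.grab_frame("top")
A=cv2.resize(q[110:260,120:250],None,fx=3,fy=3,interpolation=2);B=cv2.resize(t[120:270,340:470],None,fx=3,fy=3,interpolation=2)
cv2.imwrite("pics/s2.png",np.hstack([A,B]))
E
```

```text
turn [-0.15 -0.37 -0.01] shift(now axes) [ 2.8  1.1 68.6] shift(goal axes) [ 3.3  0.9 68.6] mm; t 2.4
```

View pics/s2.png

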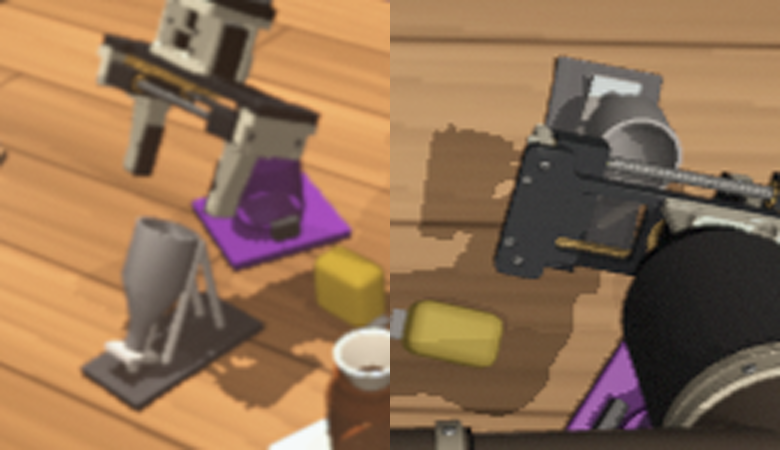

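The fingers straddle the funnel (hopper rim at crop (165,230)), with the fingertips about 50 mm above it. I'll go down and close.

Request:
move_arm(rows="0 -0.3 0 0.003 0.001 0.020 0.0876;0 0 0 0 0 0.020 0.0876;0 0 0 0 0 0.015 0.0876;0 0 0 0 0 0.013 0.0876;0 0 0 0 0 0 0.0876")

```text
t: 3.12
eef_pos: [0.4836, -0.2505, 0.1116]
ee_rot: [3.129, 0.523, 2.973]
force: [-0.4, 0.9, 0.6]
width: 0.0876
gripper_force: 0.0
```

Request:
move_arm(rows="0 0 0 0 0 0 0.06;0 0 0 0 0 0 0.05;0 0 0 0 0 0 0.05;0 0 0 0 0 0 0.05;0 0 0 0 0 0 0.05;0 0 0 0 0 0 0.05", squeeze=25)

```text
t: 3.88
eef_pos: [0.4846, -0.2497, 0.1125]
ee_rot: [3.129, 0.526, 2.975]
force: [1.2, 4.8, 5.8]
width: 0.0566
gripper_force: 25.0
```

```bash
python3 - <<'E'
from h import *
togo(O+.081*axis(PSI),tool(PSI)); s=arm.get_state(); print(s["q"].round(3),s["force"],s["moment"])
E
```

```text
turn [ 0.74  0.14 -0.  ] shift(now axes) [6.3 3.6 6.6] shift(goal axes) [6.3 3.6 6.6] mm; t 3.875
[-0.133  0.062 -0.97   0.325 -0.012 -1.924] [1.15880663 4.7858146  5.77444401] [1.76681525 0.42869781 0.97676099]
```

The arm is at its limit here: q5≈0 and q3≈-0.97. The grasp is therefore 6 mm off centre. I'll let go, back off, and take it again with the tool leaning only 15°.

Request:
move_arm(rows="0 0 0 0 0 0 0.0876;0 0 0 0 0 0 0.0876;0 0 0 0 0 0 0.0876;0 0 0 0 0 -0.03 0.0876;0 0 0 0 0 -0.03 0.0876;0 7.5 0 0 0 0 0.0876;0 7.5 0 0 0 0 0.0876;0 0 0 0 0 0 0.0876")

```text
t: 4.88
eef_pos: [0.4549, -0.2463, 0.1632]
ee_rot: [3.131, 0.259, 2.977]
force: [-0.2, -0.2, -0.2]
width: 0.0877
gripper_force: 0.0
```

```bash
python3 - <<'E'
from h import *
S={n:arm.grab_frame(n) for n in("scene","top")}
R=tool(PSI,np.radians(15)); g=O+.092*axis(PSI)+.011*R.as_matrix()[:,2]
print(g,arm.get_state()["q"].round(3)); togo(g,R)
w=cloud("scene",S["scene"][1]).reshape(-1,3)
k=(np.linalg.norm(w[:,:2]-[.49,-.23],axis=1)<.08)&(w[:,2]>.045)&(w[:,2]<.135); Q=w[k]
w0=cloud("scene",np.load("scene0.npz")["d"]).reshape(-1,3)
def f(x):
    a=axis(x[2],np.pi/6); d=Q-[x[0],x[1],.0335]; z=d@a; r=np.linalg.norm(d-z[:,None]*a,axis=1); return surf(r,z)/.002
for Q in(w0[k&(w0[:,2]<.135)],w[k]): print(len(Q),least_squares(f,[.523,-.2525,2.975],loss="soft_l1").x.round(4))
A=cv2.resize(S["scene"][0][110:260,120:250],None,fx=3,fy=3,interpolation=2);B=cv2.resize(S["top"][0][120:270,340:470],None,fx=3,fy=3,interpolation=2)
cv2.imwrite("pics/s3.png",np.hstack([A,B]))
E
```

```text
[ 0.48044444 -0.24534424  0.10254915] [-0.115  0.023 -0.629  0.002 -0.66  -1.622]
turn [ 0.68 -0.17  0.05] shift(now axes) [-11.6   4.4  64.3] shift(goal axes) [-11.4   5.1  64.3] mm; t 4.975
780 [ 0.5238 -0.2546  2.9928]
790 [ 0.5237 -0.2551  2.9806]
```

View pics/s3.png

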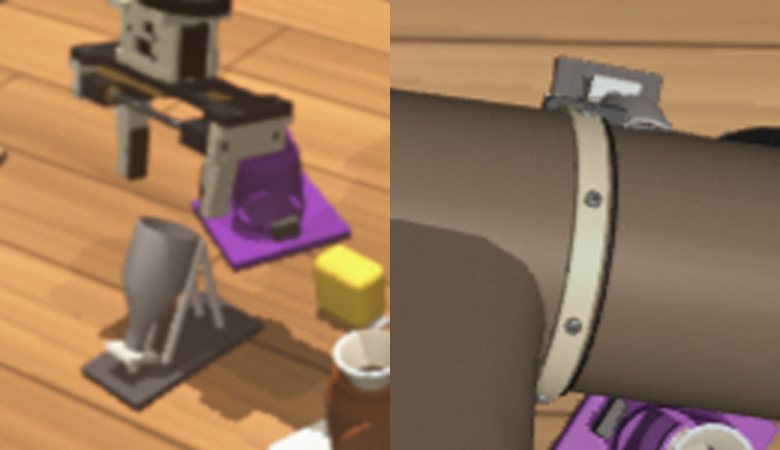

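The funnel hasn't moved on its rack (crop (165,260)), and the gripper is above it. I'll go in with the new lean.

Request:
move_arm(rows="0.7 0 0 -0.0115 0.005 0 0.0876;0 0 0 0 0 0.022 0.0876;0 0 0 0 0 0.022 0.0876;0 0 0 0 0 0.020 0.0876;0 0 0 0 0 0 0.0876")

```text
t: 5.6
eef_pos: [0.4786, -0.2453, 0.1019]
ee_rot: [-3.141, 0.256, 2.976]
force: [-0.8, -0.7, -1.0]
width: 0.0876
gripper_force: 0.0
```

```bash
python3 - <<'E'
from h import *
R=tool(PSI,np.radians(15)); g=O+.092*axis(PSI)+.011*R.as_matrix()[:,2]
togo(g,R); print(arm.get_state()["q"].round(3))
E
```

```text
turn [-0.03 -0.33  0.06] shift(now axes) [-1.9  0.3 -0.2] shift(goal axes) [-1.9  0.3 -0.2] mm; t 5.6
[-0.096  0.142 -0.68   0.039 -0.494 -1.673]
```

Request:
move_arm(rows="0 -0.3 0 -0.002 0 0 0.07;0 0 0 0 0 0 0.05;0 0 0 0 0 0 0.05;0 0 0 0 0 0 0.05;0 0 0 0 0 0 0.05;0 0 0 0 0 0 0.05", squeeze=35)

```text
t: 6.35
eef_pos: [0.4833, -0.2463, 0.1052]
ee_rot: [-3.14, 0.266, 2.977]
force: [-1.7, -2.5, 5.9]
width: 0.0563
gripper_force: 35.0
```

Request:
move_arm(rows="0 0 0 -0.0026 0 -0.0097 0.05;0 0 0 -0.0052 0 -0.0193 0.05;0 0 0 -0.0078 0 -0.029 0.05;0 0 0 -0.0078 0 -0.029 0.05;0 0 0 -0.0078 0 -0.029 0.05;0 0 0 0 0 0 0.05")

```text
t: 7.1
eef_pos: [0.4833, -0.2456, 0.2269]
ee_rot: [-3.141, 0.268, 2.977]
force: [1.1, -0.3, -2.7]
width: 0.0562
gripper_force: 35.0
```

```bash
python3 - <<'E'
from h import *
P,R=pose(); a=axis(PSI)
# funnel axis & origin in tool frame assumed from grasp
G=tool(PSI,np.radians(15)); print("axis in tool",G.inv().apply(a).round(3))
# goal orientation: tool lean -15 with same yaw, collar est
for yaw in(PSI,):
    Rg=tool(yaw,np.radians(-15)); seat=np.array([.516,-.0075,.125]); org=seat+[0,0,-.056+.09]
    p=org+[0,0,.092]+.011*Rg.as_matrix()[:,2]; print(p,pose()[0]); togo(p,Rg)
print(arm.get_state()["q"].round(3),arm.get_state()["force"])
q,_=arm.grab_frame("scene"); cv2.imwrite("pics/s4.png",q)
E
```

```text
axis in tool [ 0.259 -0.    -0.966]
[ 0.51319241 -0.0070279   0.24037482] [ 0.48325766 -0.2456129   0.22691497]
turn [-3.000e-02  3.038e+01  9.000e-02] shift(now axes) [  5.7 240.3 -15.7] shift(goal axes) [ 13.2 240.2 -10.4] mm; t 7.1
[-0.095 -0.006 -0.503  0.026 -0.806 -1.657] [ 1.07083867 -0.26130165 -2.72752026]
```

View pics/s4.png

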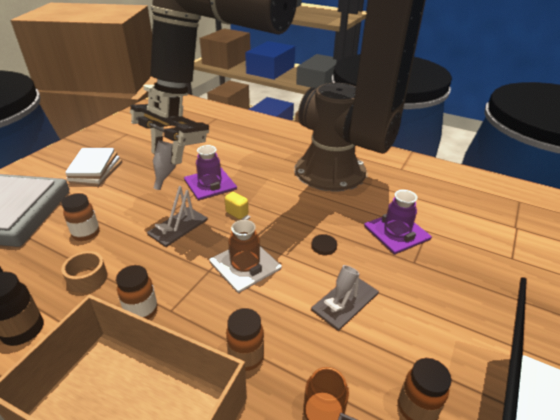

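The funnel is off the rack and held at (163,165). I'll carry it over the collar and stand it upright.

Request:
move_arm(rows="0 0 0 0.001 0.030 -0.008 0.05;0 0 0 0.001 0.042 -0.008 0.05;0 0 0 0.001 0.042 0 0.05;0 0 0 0.001 0.042 0 0.05;0 0 0 0.001 0.042 0 0.05;0 0 0 0 0.042 0 0.05;0 0 0 0 0 0 0.05")

```text
t: 8.02
eef_pos: [0.5125, -0.0054, 0.2367]
ee_rot: [-3.14, 0.262, 2.98]
force: [-0.3, -0.3, -0.8]
width: 0.0561
gripper_force: 35.0
```

Request:
move_arm(rows="0 7.6 0 0 0 0 0.05;0 7.6 0 0 0 0 0.05;0 7.6 0 0 0 0 0.05;0 7.6 0 0 0 0 0.05;0 0 0 0 0 0 0.05;0 0 0 0 0 0 0.05")

```text
t: 8.78
eef_pos: [0.5125, -0.008, 0.2371]
ee_rot: [-3.14, -0.267, 2.975]
force: [0.7, -0.5, -1.9]
width: 0.0567
gripper_force: 35.0
```

```bash
cat > m.py <<'E'
from h import *
import sys
P,C=pose(); print("pose",P,arm.get_state()["t"],arm.get_state()["force"].round(1))
g=P-.011*C.as_matrix()[:,2]
S={n:arm.grab_frame(n) for n in("scene","top")}
for ns in(("scene",),("top",),("scene","top")):
    W=np.vstack([cloud(n,S[n][1]).reshape(-1,3) for n in ns])
    k=(np.linalg.norm(W[:,:2]-g[:2],axis=1)<.05)&(W[:,2]<g[2]-.008)&(W[:,2]>max(g[2]-.098,.13)); Q=W[k]
    if len(Q)<40: print(ns,len(Q)); continue
    def f(x):
        a=np.array([x[2],x[3],1]); a/=np.linalg.norm(a); d=Q-[x[0],x[1],g[2]-.092+x[4]]; z=d@a; r=np.linalg.norm(d-z[:,None]*a,axis=1); return np.r_[surf(r,z)/.002,x[4]/.001]
    s=least_squares(f,[g[0],g[1],0,0,0],loss="soft_l1"); r=f(s.x)*2
    o=np.r_[s.x[:2],g[2]-.092+s.x[4]]; print(ns,len(Q),"org",o.round(4),"tilt deg",np.degrees(s.x[2:4]).round(1),"med",np.median(r).round(2))
for n in S:
    q=cloud(n,S[n][1]).reshape(-1,3); k=(np.hypot(q[:,0]-.516,q[:,1]+.008)<.034)&(q[:,2]>.1205)&(q[:,2]<.128); q=q[k]
    if len(q)<30: continue
    h=lambda c:np.maximum(np.abs(np.hypot(q[:,0]-c[0],q[:,1]-c[1])-.0265)-.002,0)/.001
    print(n,"collar",len(q),least_squares(h,[.516,-.008],loss="soft_l1").x.round(4))
A=cv2.resize(S["scene"][0][120:270,170:320],None,fx=4,fy=4,interpolation=2)
cv2.imwrite(sys.argv[1],A)
E
python3 m.py pics/s5.png
```

```text
pose [ 0.5125343  -0.00799979  0.23712018] 8.775 [ 0.7 -0.5 -1.9]
('scene',) 428 org [ 0.5117 -0.0119  0.1511] tilt deg [1.  1.2] med 0.61
('top',) 521 org [ 0.5087 -0.0081  0.156 ] tilt deg [1.1 0.8] med 0.86
('scene', 'top') 949 org [ 0.51   -0.0091  0.1556] tilt deg [1.1 1.2] med 1.32
scene collar 126 [ 0.5184 -0.0086]
top collar 92 [ 0.517  -0.0065]
```

View pics/s5.png

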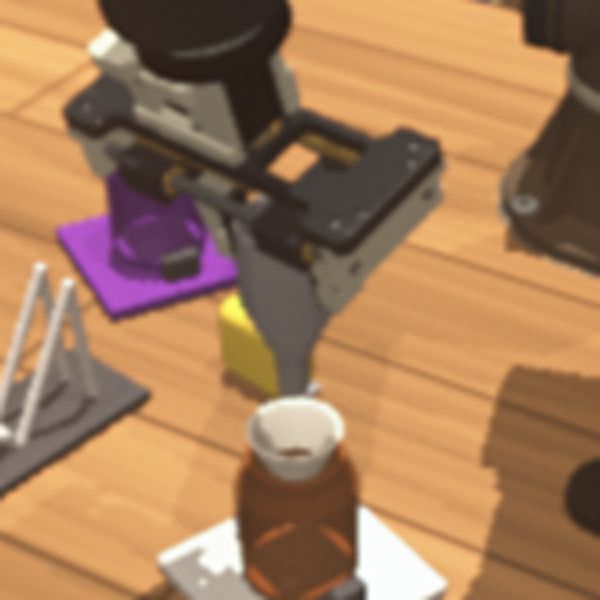

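The funnel, at crop (285,320), hangs nearly upright just beside and above the collar (crop (295,430)). It is off by about 6 mm in x and 2 mm in y, with 1° of tilt. I'll correct that and lower partway.

Request:
move_arm(rows="-0.5 -1.1 0 -0.0044 0.0028 -0.0012 0.05;0 0 0 -0.0039 0 0.0145 0.05;0 0 0 -0.0039 0 0.0145 0.05;0 0 0 0 0 0 0.05;0 0 0 0 0 0 0.05")

```text
t: 9.5
eef_pos: [0.5185, -0.0054, 0.2081]
ee_rot: [3.134, -0.247, 2.976]
force: [0.8, 0.1, -1.9]
width: 0.0566
gripper_force: 35.0
```

```bash
python3 m.py pics/s6.png
```

```text
pose [ 0.51853859 -0.00538313  0.20809099] 9.5 [ 0.8  0.1 -1.9]
('scene',) 384 org [ 0.5198 -0.0094  0.1221] tilt deg [-0.4  1.4] med 0.59
('top',) 443 org [ 0.5174 -0.0047  0.1273] tilt deg [-0.4 -0. ] med 0.81
('scene', 'top') 827 org [ 0.5184 -0.0052  0.127 ] tilt deg [-0.2 -0. ] med 1.16
scene collar 123 [ 0.5162 -0.0105]
top collar 106 [ 0.5167 -0.006 ]
```

View pics/s6.png

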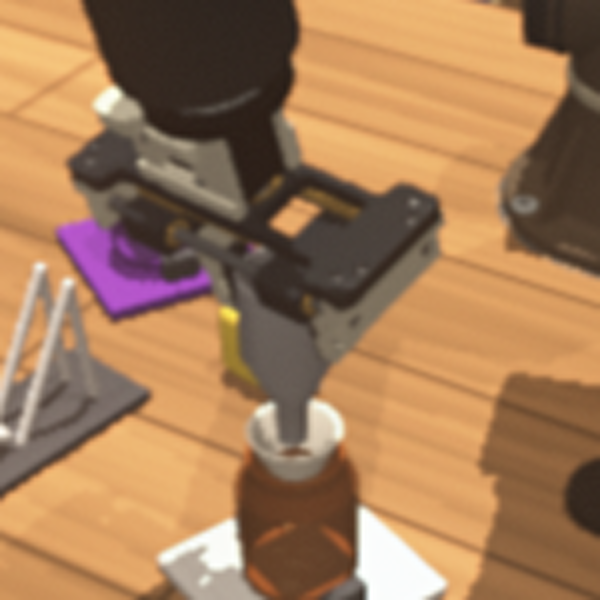

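The spout tip (crop (292,440)) is over the middle of the collar mouth. I'll make a small correction and keep lowering.

Request:
move_arm(rows="0 0.3 0 0.0018 -0.0008 0.0005 0.05;0 0 0 -0.0031 0 0.0116 0.05;0 0 0 -0.0031 0 0.0116 0.05;0 0 0 -0.0026 0 0.0097 0.05;0 0 0 0 0 0 0.05")

```text
t: 10.22
eef_pos: [0.5162, -0.0057, 0.1729]
ee_rot: [3.135, -0.254, 2.976]
force: [0.8, -1.0, -2.9]
width: 0.0562
gripper_force: 35.0
```

```bash
python3 m.py pics/s7.png
```

```text
pose [ 0.51621222 -0.00569596  0.17291206] 10.225 [ 0.8 -1.  -2.9]
('scene',) 262 org [ 0.5179 -0.0063  0.0875] tilt deg [-0.8 -1.7] med 0.66
('top',) 260 org [ 0.5166 -0.004   0.0928] tilt deg [-1.5 -1. ] med 0.79
('scene', 'top') 522 org [ 0.5192 -0.0015  0.0928] tilt deg [-2.6 -3.8] med 1.19
scene collar 90 [ 0.5138 -0.0114]
top collar 121 [ 0.5116 -0.007 ]
```

Request:
move_arm(rows="0 0 0 -0.001 0 0.0039 0.05;0 0 0 -0.001 0 0.0039 0.05;0 0 0 -0.001 0 0.0039 0.05;0 0 0 0 0 0 0.05")

```text
t: 10.82
eef_pos: [0.5166, -0.0055, 0.1617]
ee_rot: [3.134, -0.253, 2.976]
force: [-0.1, 0.4, -2.3]
width: 0.0564
gripper_force: 35.0
```

Request:
move_arm(rows="0 0 0 -0.0008 0 0.0029 0.05;0 0 0 0 0 0 0.05")

```text
t: 11.08
eef_pos: [0.5168, -0.0055, 0.1589]
ee_rot: [3.134, -0.252, 2.976]
force: [0.3, -0.3, -1.8]
width: 0.0563
gripper_force: 35.0
```

Request:
move_arm(rows="0 0 0 -0.0008 0 0.0029 0.05;0 0 0 0 0 0 0.05")

```text
t: 11.32
eef_pos: [0.5166, -0.006, 0.1561]
ee_rot: [3.135, -0.253, 2.976]
force: [-1.9, -3.3, 0.3]
width: 0.0559
gripper_force: 35.0
```

Request:
move_arm(rows="0 0 0 -0.0005 0 0.0019 0.05;0 0 0 0 0 0 0.05")

```text
t: 11.58
eef_pos: [0.5164, -0.0064, 0.1549]
ee_rot: [3.135, -0.253, 2.976]
force: [-4.2, -4.3, 6.8]
width: 0.0561
gripper_force: 35.0
```

Request:
move_arm(rows="0 0 0 -0.0005 0 0.0019 0.05;0 0 0 0 0 0 0.05")

```text
t: 11.82
eef_pos: [0.5167, -0.0065, 0.1546]
ee_rot: [3.135, -0.252, 2.977]
force: [-6.7, -3.0, 18.5]
width: 0.0564
gripper_force: 35.0
```

Request:
move_arm(rows="0 0 0 0.0013 -0.001 0.0004 0.05;0 0 0 0 0 0 0.05")

```text
t: 12.08
eef_pos: [0.5164, -0.0066, 0.1546]
ee_rot: [3.134, -0.249, 2.977]
force: [-3.9, -2.7, 16.6]
width: 0.0561
gripper_force: 35.0
```

Request:
move_arm(rows="0 0 0 -0.0003 0 0.001 0.05;0 0 0 0 0 0 0.05")

```text
t: 12.32
eef_pos: [0.5165, -0.0066, 0.1545]
ee_rot: [3.134, -0.249, 2.978]
force: [-5.7, -0.6, 25.2]
width: 0.0565
gripper_force: 35.0
```

```bash
python3 m.py pics/s8.png
```

```text
pose [ 0.51648972 -0.00662578  0.15454659] 12.325 [-5.7 -0.6 25.2]
('scene',) 197 org [0.5202 0.0206 0.0788] tilt deg [ -2.9 -26.2] med 1.02
('top',) 146 org [ 0.5184 -0.0044  0.0745] tilt deg [-3.2 -1.4] med 1.01
('scene', 'top') 343 org [0.5086 0.0225 0.0808] tilt deg [  6.  -25.9] med 1.26
scene collar 58 [ 0.5168 -0.0101]
top collar 61 [ 0.5115 -0.0066]
```

View pics/s8.png

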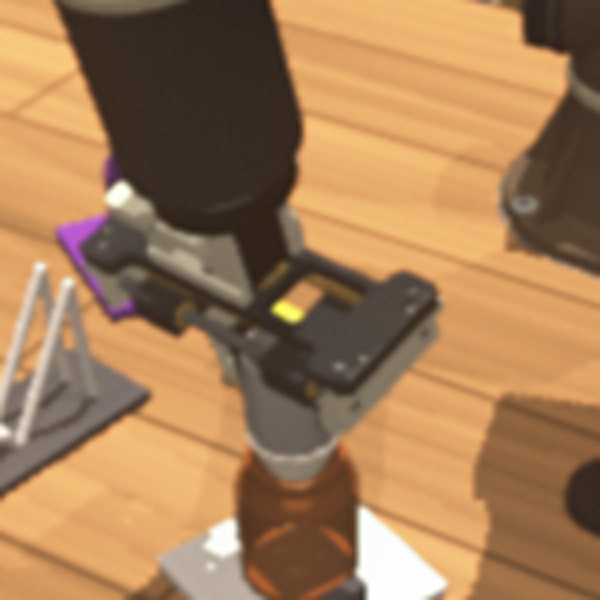

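The cone is in the collar (crop (290,445)) with about 25 N on it. I'll ease off, loosen the grip slowly, open, and back out along the fingers.

Request:
move_arm(rows="0 0 0 0.0004 0 -0.0015 0.05;0 0 0 0 0 0 0.05", squeeze=10)

```text
t: 12.68
eef_pos: [0.5166, -0.0067, 0.1544]
ee_rot: [3.134, -0.249, 2.977]
force: [-1.0, -1.9, 11.6]
width: 0.0565
gripper_force: 10.0
```

Request:
move_arm(rows="0 0 0 0 0 0 0.054;0 0 0 0 0 0 0.054", squeeze=3)

```text
t: 12.92
eef_pos: [0.5163, -0.0065, 0.1532]
ee_rot: [3.134, -0.25, 2.976]
force: [0.7, -3.5, 4.1]
width: 0.0574
gripper_force: 3.0
```

Request:
move_arm(rows="0 0 0 0 0 0 0.060;0 0 0 0 0 0 0.070;0 0 0 0 0 0 0.0876;0 0 0 0 0 0 0.0876;0 0 0 0 0 0 0.0876")

```text
t: 13.55
eef_pos: [0.5155, -0.0062, 0.1525]
ee_rot: [3.134, -0.252, 2.976]
force: [0.5, 0.0, -0.3]
width: 0.0872
gripper_force: 0.0
```

Request:
move_arm(rows="0 0 0 0 0 -0.01 0.0876;0 0 0 0 0 -0.02 0.0876;0 0 0 0 0 -0.03 0.0876;0 0 0 0 0 -0.04 0.0876;0 0 0 0 -0.05 -0.02 0.0876;0 0 0 0 -0.06 0 0.0876;0 0 0 0 -0.06 0 0.0876;0 0 0 0 -0.06 0 0.0876")

```text
t: 14.55
eef_pos: [0.5063, -0.2407, 0.268]
ee_rot: [3.134, -0.251, 2.976]
force: [2.0, -0.3, -0.1]
width: 0.0879
gripper_force: 0.0
```

```bash
python3 - <<'E'
from h import *
s=arm.get_state(); print(s["t"],s["eef_pos"],s["force"].round(1))
S={n:arm.grab_frame(n) for n in("scene","top")}
for n in S:
    W=cloud(n,S[n][1]).reshape(-1,3); k=(np.hypot(W[:,0]-.516,W[:,1]+.007)<.04)&(W[:,2]>.135)&(W[:,2]<.2); Q=W[k]
    def f(x):
        a=np.array([x[3],x[4],1]); a/=np.linalg.norm(a); d=Q-x[:3]; z=d@a; r=np.linalg.norm(d-z[:,None]*a,axis=1); return surf(r,z)/.002
    s=least_squares(f,[.516,-.007,.07,0,0],loss="soft_l1"); print(n,len(Q),s.x[:3].round(4),np.degrees(s.x[3:]).round(1),"top z",np.percentile(Q[:,2],[95,99]).round(4))
A=cv2.resize(S["scene"][0][140:300,150:300],None,fx=3,fy=3,interpolation=2);B=cv2.resize(S["top"][0][90:210,250:350],None,fx=3.2,fy=4,interpolation=2)
cv2.imwrite("pics/s9.png",np.hstack([A,B[:480]]))
E
```

```text
14.55 [ 0.50629056 -0.24070574  0.26801163] [ 2.  -0.3 -0.1]
scene 701 [ 0.5168 -0.0103  0.0741] [0.5 1. ] top z [0.1826 0.1837]
top 30 [ 0.5092 -0.0065  0.0724] [ 2.7 -0.7] top z [0.1837 0.1848]
```

View pics/s9.png

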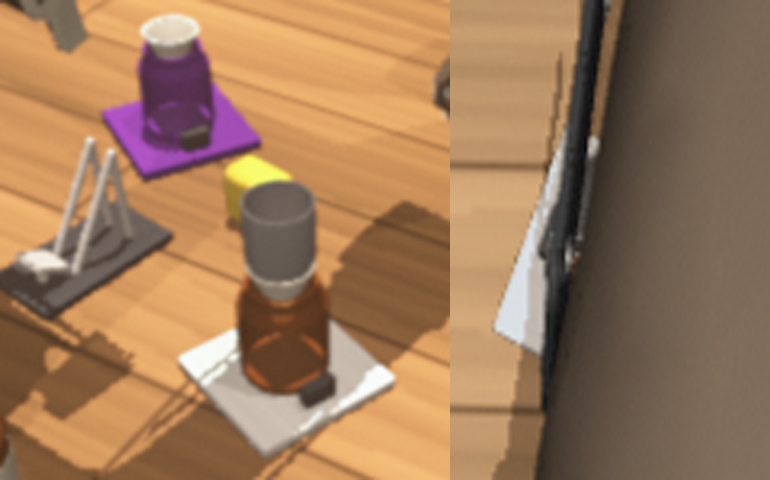

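The funnel stands upright in the collar (crop (278,235)). Its rim is at z = 0.184 m, which is where it should be when fully home (0.069 + 0.115), and its tilt is about 1°, close to what these fits can resolve. The arm is clear of everything.

```bash
python3 -c "
from station import arm
print(arm.job_done())"
```

```text
the job is handed in; nothing more can be done
None
```

The larger funnel stands upright and fully home in the collar on the white plate's jar, lowered by hand and let go; I never touched the smaller funnel, and the job was handed in at about 14.7 s.

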